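# Press down the pop-up buttons of three jar lids, tallest jar first

## Robot

A 6-joint arm with a two-finger parallel gripper is mounted at the origin on a cart in front of the work surface, level with it; the furniture and walls round the work are solid. World frame = base frame: x ahead of the robot, y to its left, z up, the work surface at z = 0. Lengths are in m, angles in rad, forces in N, time in s.
With the tool pointing down it reaches from about 0.35 to 0.85 m from the base axis. Payload 8.1 kg.
Tool frame: the origin (TCP) lies at the centre of the arm's flange, where the gripper is bolted on; the fingertips stand 186 mm ahead of it and the grasp point (between the pads) lies 167 mm ahead of it (robot.grasp_offset is the distance from the TCP to the grasp point, in m); z points along the fingers, y is the line along which they close (so a half turn about z gives the same grasp; the last joint's range is limited). The gripper opens to 93 mm and grips with 3 to 60 N. Pads are 15 mm wide; open, the fingers measure 128 mm over their backs; the gripper's body (75 mm by 188 mm) begins 65 mm behind the grasp point.
Start: joints at [1.056, 0.13, 1.488, -0, 1.523, -0.085], TCP at [0.25, 0.545, 0.405] pointing down, gripper open.
Joint ranges: [-2.96, 2.96], [-0.89, 2.26], [0.02, 2.5], [-1.34, 4.48], [0, 2.73], [-2.66, 2.66]. Speed limits (rad/s): [2.39, 2.39, 2.79, 3.14, 3.14, 3.14].

## Interface

Orientations are given as a rotation vector (axis times angle).
In Python, from plant import robot gives the robot as it stands.
- The arm moves only by the tool drive_tool, never from a script. Its argument "moves" is one flat list of numbers, 7 for each row, row after row: the finger opening in mm, from 0 to 93, then the shift along the tool's x, y, z in mm, then the turn, a rotation vector about the tool's x, y, z in degrees. A call has 1 to 8 rows; each row shifts and turns the commanded pose from where the row before left it, along the tool's axes as they then stand; what a row does not reach is not made up. A row lasts 1/10 s, in which the tool goes at most 50 mm and 8.59 degrees, less where a joint would pass 70% of its speed; a pose out of reach is approached as far as the arm can. A call is refused whole if a number of a shift passes 50 or a number of a turn 8.59, either way. A call with a gripper value outside its range is refused whole. The fingers move at their own pace and stop on an object; "grip_force" is the grip in N (left out, the last holds). Time passes only in rows, so rows that do not move let the fingers close. It gives the time, the measured TCP pose, the force, the opening and the grip force at its end, in the units of the state.
- robot.read_state(): the state, without advancing time (a new reading comes with each control period).
- robot.read_camera(name): name is "side" or "top" or "wrist"; returns a dict with "color" (420x560x3 uint8, red, green, blue), "depth" (420x560 float32, m along the optical axis (not along the pixel's ray), 0 where there is no reading), "mtx" (3x3 intrinsics, pixels), "dist_coeffs" ([k1, k2, p1, p2, k3] as OpenCV has them; the pictures are not rectified), "R" (3x3) and "t" (3): a world point X has camera coordinates R X + t. Camera axes: x right, y down, z forward; pixel columns grow to the right and rows downward; lengths in m; the calibration is good to about 2 mm. A picture is of the moment at which its call begins.
- robot.close_job(): hands the job in; it is judged then, once.
The state is a dict: "t": time; "q": joint angles; "dq": joint speeds; "joint_torque": joint torques, N m; "tool_pos": TCP position; "orientation": TCP orientation; "force": force on the tool from outside, world axes, zero at the start; "wrist_torque": the same for the moment, N m; "opening": finger opening in m; "gripper_force": force on a finger pad.
Only numpy, scipy, OpenCV 4.12 (cv2) and the standard library are available. Lean on these libraries where they do the work, as an engineer would, in place of code of your own. Each camera call takes 0.05 s, during which the arm holds its last target. There are 200 camera calls.

## Task

Three jars have a pop-up safety button in the middle of the lid: with a fingertip, gently press each button fully down (it stays down), first the tall pasta jar, then the honey jar, last the jam jar. Only press: do not pick up, shift or tip the jars, and leave the mug, salt pot, spice jar and tin where they stand.

Things in the scene. Friction and masses are not known exactly. Their poses are not given: they have to be found in the camera images.
- pasta_jar: the tall pasta jar, loose: clear round jar 91 mm wide, 181 mm high to the top of its grey lid, pasta inside; about 0.8 kg; origin at the centre of its underside, z up. Its lid has a round steel pop-up button at the centre, 31 mm wide, domed, standing 10 mm above the lid when up and 4 mm when fully down.
- honey_jar: the honey jar, loose: short jar 66 x 72 mm, 102 mm high to the top of its grey lid, golden honey inside; about 0.5 kg; origin at the centre of its underside, z up. Its lid has a round steel pop-up button at the centre, 31 mm wide, domed, standing 10 mm above the lid when up and 4 mm when fully down.
- jam_jar: the jam jar, loose (not the jar without a button beyond the kitchen roll at the far left): short round jar 65 mm wide, 94 mm high to the top of its white lid, red jam inside; about 0.33 kg; origin at the centre of its underside, z up. Its lid has a round steel pop-up button at the centre, 31 mm wide, domed, standing 10 mm above the lid when up and 4 mm when fully down.
- pasta_button_top (a point): top centre of the button in the pasta jar's lid; it sinks with the button; pressed straight down (-z)
- pasta_button (a joint): the pasta jar's lid button, travel in m: 0 = up (start), 0.006 m = fully down. It yields to about 2 N, stays where it is left, has no return spring, and stops at 6 mm; the springy middle of the lid that carries it gives about 1 mm per 4.5 N of push (0.5 mm while the button yields, more once it is fully down) and springs back; from 4 mm it counts as down.
- honey_button_top (a point): top centre of the button in the honey jar's lid; it sinks with the button; pressed straight down (-z)
- honey_button (a joint): the honey jar's lid button, travel in m: 0 = up (start), 0.006 m = fully down. It yields to about 2 N, stays where it is left, has no return spring, and stops at 6 mm; the springy middle of the lid that carries it gives about 1 mm per 4.5 N of push (0.5 mm while the button yields, more once it is fully down) and springs back; from 4 mm it counts as down.
- jam_button_top (a point): top centre of the button in the jam jar's lid; it sinks with the button; pressed straight down (-z)
- jam_button (a joint): the jam jar's lid button, travel in m: 0 = up (start), 0.006 m = fully down. It yields to about 2 N, stays where it is left, has no return spring, and stops at 6 mm; the springy middle of the lid that carries it gives about 1 mm per 4.5 N of push (0.5 mm while the button yields, more once it is fully down) and springs back; from 4 mm it counts as down.
- mug_floral: bystander: white flowered mug 82 mm wide, 78 mm high, with handle; origin at the centre of its underside
- salt_pot: bystander: turned pewter salt pot 38 mm wide, 98 mm high; origin at the centre of its underside
- spice_jar: bystander: small spice jar 41 mm wide, 105 mm high, flat red cap without a button; origin at the centre of its underside
- soup_tin: bystander: tin 75 mm wide, 110 mm high, without a button; origin at the centre of its underside
Not all that is in view belongs to the job. Leave any black look-alike of the honey_jar alone.

How it is judged:
By the outcome, as a careful person would: the job done as asked, in the order asked, and still so for the second after the job is handed in, with the robot touching nothing.
It also fails if it takes over 51 s, if anything falls off the work surface, if the arm or the gripper's body presses on something with over 40 N, if the wrist force passes 120 N, or if a joint passes its speed limit or range.

## Working session

There is one attempt and no reset: what is moved stays moved. The work goes in short steps, Python scripts to look and compute and a tool call to move; the robot and the scene stay as the last step left them, time stands still between calls to the robot, and variables do not carry over. Pictures are saved under pics/ and viewed, at most 10 in all, crops included, and the job is handed in when it is done.

Besides the shell and the picture viewer there is one more tool, called after "Emit:" by a JSON object that holds its "method" and its "body". drive_tool: Moves the arm, as the interface text tells. Its arguments: {"type":"object","properties":{"moves":{"type":"array","items":{"type":"number"}},"grip_force":{"type":"number"}},"required":["moves"]}

```bash
mkdir -p pics; cat > h.py <<'E'
import numpy as np, cv2, pickle
from plant import robot
def grab(n):
    c=robot.read_camera(n); pickle.dump(c,open(f'{n}.pkl','wb')); return c
def cloud(c):
    h,w=c['depth'].shape
    u,v=np.meshgrid(np.arange(w),np.arange(h))
    p=cv2.undistortPoints(np.stack([u,v],-1).reshape(-1,1,2).astype(np.float64),np.array(c['mtx']),np.array(c['dist_coeffs'])).reshape(h,w,2)
    d=c['depth'].astype(float); P=np.dstack([p*d[...,None],d])
    return (P-np.array(c['t']))@np.array(c['R'])
def ray(c,u,v,z):
    p=cv2.undistortPoints(np.array([[[u,v]]],float),np.array(c['mtx']),np.array(c['dist_coeffs'])).ravel()
    R=np.array(c['R']);o=-R.T@np.array(c['t']);d=R.T@np.array([p[0],p[1],1]);return o+d*(z-o[2])/d[2]
E
python3 - <<'E'
from h import *
s=robot.read_state();print(s['t'],s['tool_pos'],s['orientation'],s['force'])
ims=[]
for n in('top','side'):
    c=grab(n);cv2.imwrite(f'pics/{n}0.png',c['color'][...,::-1]);print(n,np.array(c['R']).round(3).tolist(),np.array(c['t']),(c['depth']>0).mean())
E
```

```text
0.0 [0.24987373 0.54525017 0.40368121] [-6.69757943e-01 -3.06881903e+00  2.76035956e-03] [0.7487165  0.39290676 0.67829876]
top [[0.117, -0.993, 0.005], [-0.971, -0.115, -0.208], [0.208, 0.019, -0.978]] [0.14197735 0.59105647 1.02460222] 0.9959013605442177
side [[1.0, -0.009, 0.013], [0.008, -0.401, -0.916], [0.013, 0.916, -0.401]] [-0.53698133  0.21200541  0.95700409] 0.9955272108843537
```

View pics/top0.png

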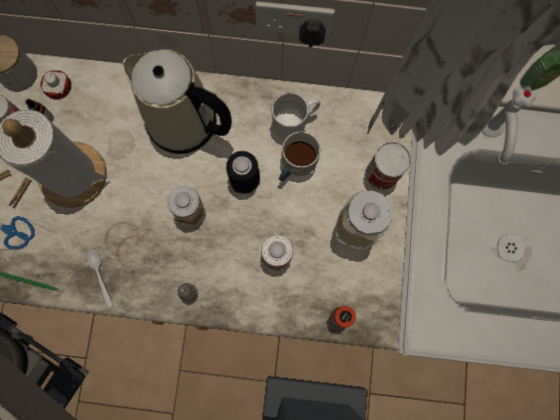

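View pics/side0.png

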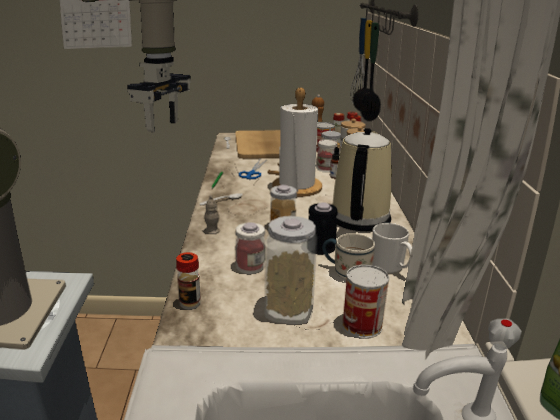

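Top view candidates for buttoned jars are: pasta (371,211), honey (184,200, amber under a grey lid), black look-alike (243,165, to be left alone) and jam (278,250, white lid with red jam in the side view). The unbuttoned jar is at the far left beyond the kitchen roll. The tin is at (390,163) and the spice jar at (345,317). Next I'll measure the three buttons and enlarge them to confirm.

```bash
python3 - <<'E'
from h import *
c=pickle.load(open('top.pkl','rb'));s=pickle.load(open('side.pkl','rb'))
W=cloud(c);S=cloud(s);col=c['color']
tiles=[]
def fit(P):
    A=np.c_[2*P[:,:2],np.ones(len(P))];x=np.linalg.lstsq(A,(P[:,:2]**2).sum(1),rcond=None)[0];return x[:2],np.sqrt(x[2]+x[:2]@x[:2])
for n,(u,v),H in(('pasta',(371,211),.181),('honey',(184,200),.102),('jam',(278,250),.094),('blk',(243,165),.102)):
    p=ray(c,u,v,H+.01)
    for nm,C in(('top',W),('side',S)):
        near=np.hypot(C[...,0]-p[0],C[...,1]-p[1])<.06
        z=C[...,2]
        for lab,lo,hi in(('btn',H+.005,H+.02),('lid',H-.004,H+.004)):
            m=near&(z>lo)&(z<hi)
            if m.sum()<5: print(n,nm,lab,m.sum());continue
            q=C[m];(x,y),r=cv2.minEnclosingCircle(q[:,:2].astype(np.float32))
            vv,uu=np.where(m)
            print(n,nm,lab,m.sum(),'mean',q.mean(0).round(4),'circ',round(x,4),round(y,4),round(r,4),'zmax',q[:,2].max().round(4),'px',uu.mean().round(1),vv.mean().round(1))
    print(n,'ray',p.round(4))
    tiles.append(cv2.resize(col[v-30:v+30,u-30:u+30,::-1],(300,300),interpolation=cv2.INTER_CUBIC))
# other heights: anything in workspace, tall
cv2.imwrite('pics/crop.png',np.vstack([np.hstack(tiles[:2]),np.hstack(tiles[2:])]))
for n,(u,v),H in(('mug',(290,112),.078),('mug2',(300,150),.08),('salt',(187,291),.098),('spice',(345,317),.105),('tin',(392,158),.11),('kettle',(160,75),.22),('roll',(18,130),.3)):
    print(n,ray(c,u,v,H).round(3),W[v,u].round(3))
E
```

```text
pasta top btn 229 mean [0.5702 0.0312 0.1905] circ 0.5706 0.0327 0.0387 zmax 0.1966 px 370.4 211.2
pasta top lid 1263 mean [0.5699 0.0308 0.1819] circ 0.571 0.0301 0.0424 zmax 0.185 px 369.7 212.4
pasta side btn 138 mean [0.5703 0.0238 0.1912] circ 0.5667 0.0358 0.0254 zmax 0.1943 px 291.3 222.3
pasta side lid 743 mean [0.57   0.0188 0.1828] circ 0.5699 0.0286 0.0434 zmax 0.185 px 291.1 228.0
pasta ray [0.5706 0.0302 0.191 ]
honey top btn 185 mean [0.5679 0.392  0.1117] circ 0.5687 0.3927 0.03 zmax 0.1161 px 182.0 199.9
honey top lid 604 mean [0.5671 0.3917 0.1022] circ 0.5681 0.3921 0.0332 zmax 0.106 px 182.8 201.5
honey side btn 58 mean [0.5674 0.3853 0.111 ] circ 0.5696 0.3885 0.0167 zmax 0.1142 px 282.6 187.8
honey side lid 177 mean [0.568  0.3779 0.1023] circ 0.5685 0.3862 0.0335 zmax 0.106 px 282.8 192.3
honey ray [0.5682 0.3878 0.112 ]
jam top btn 194 mean [0.4927 0.1933 0.1039] circ 0.4921 0.191 0.0285 zmax 0.1092 px 276.9 249.5
jam top lid 547 mean [0.4922 0.1939 0.0945] circ 0.4926 0.194 0.0316 zmax 0.098 px 276.4 250.4
jam side btn 101 mean [0.4918 0.1867 0.1043] circ 0.49
[... 208 characters left out ...]
.1117] circ 0.646 0.2867 0.0246 zmax 0.1175 px 241.0 164.7
blk top lid 573 mean [0.6543 0.2842 0.1022] circ 0.6552 0.2856 0.0337 zmax 0.106 px 241.6 166.1
blk side btn 77 mean [0.6544 0.2761 0.1121] circ 0.6556 0.2788 0.0168 zmax 0.1159 px 322.6 205.8
blk side lid 227 mean [0.6532 0.2712 0.1031] circ 0.655 0.2811 0.0337 zmax 0.106 px 322.1 210.3
blk ray [0.6539 0.2808 0.112 ]
mug [0.793 0.2   0.078] [0.822 0.2   0.011]
mug2 [0.71  0.169 0.08 ] [0.727 0.169 0.033]
salt [0.392 0.357 0.098] [0.393 0.36  0.079]
spice [0.378 0.049 0.105] [0.378 0.049 0.108]
tin [ 0.705 -0.018  0.11 ] [ 0.706 -0.018  0.107]
kettle [0.778 0.448 0.22 ] [0.767 0.442 0.242]
roll [0.613 0.647 0.3  ] [0.616 0.652 0.29 ]
```

View pics/crop.png

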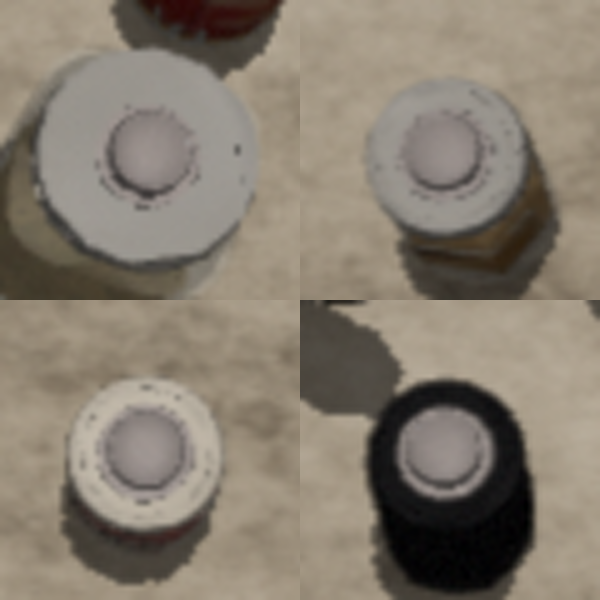

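The crop confirms it: all four lids carry steel buttons. Pasta (grey lid, clear jar), honey (grey lid, amber body) and jam (white lid, red) are the ones meant, and the fourth is the black look-alike. Heights and radii match the given sizes. I'll close the fingers and travel to above the pasta jar.

Emit:
{"method": "drive_tool", "body": {"moves": [0, -31, -21, 0, 0, 0, 0, 0, -31, -21, 0, 0, 0, 0, 0, -31, -21, 0, 0, 0, 0, 0, -31, -21, 0, 0, 0, 0, 0, -31, -21, 0, 0, 0, 0, 0, -31, -21, 0, 0, 0, 0, 0, -31, -21, 0, 0, 0, 0, 0, -31, -21, 0, 0, 0, 0], "grip_force": 10}}

```text
t: 0.9
tool_pos: [0.4058, 0.2879, 0.4044]
orientation: [-0.67, -3.069, 0.001]
force: [0.9, 0.6, 0.0]
opening: 0.034
gripper_force: 0.0
```

Emit:
{"method": "drive_tool", "body": {"moves": [0, -31, -21, 0, 0, 0, 0, 0, -31, -21, 0, 0, 0, 0, 0, -31, -21, 0, 0, 0, 0, 0, -31, -21, 0, 0, 0, 0, 0, -31, -21, 0, 0, 0, 0, 0, -31, -21, 0, 0, 0, 0, 0, -31, -21, 0, 0, 0, 0, 0, 0, 0, 0, 0, 0, 0]}}

```text
t: 1.7
tool_pos: [0.5427, 0.0618, 0.4041]
orientation: [-0.676, -3.068, 0.002]
force: [0.2, 0.2, -0.0]
opening: 0.0003
gripper_force: 0.0
```

```bash
cat >> h.py <<'E'
from scipy.spatial.transform import Rotation as Ro
T={'pasta':(.570,.0295,.191),'honey':(.568,.389,.112),'jam':(.492,.192,.104)}
def left(n,clear=0):
    s=robot.read_state();R=Ro.from_rotvec(s['orientation']);tip=np.array(s['tool_pos'])+R.apply([0,0,.186])
    g=np.array(T[n])+[0,0,clear]
    print(n,'t',round(s['t'],2),'tip',tip.round(4),'tool mm to go',(R.inv().apply(g-tip)*1000).round(1),'F',np.array(s['force']).round(2),'open',s['opening'],'zaxis',R.apply([0,0,1]).round(4))
E
python3 -c "
from h import *
left('pasta')
c=grab('wrist');cv2.imwrite('pics/w0.png',c['color'][...,::-1])"
```

```text
pasta t 1.7 tip [0.5426 0.0616 0.2181] tool mm to go [-38.3 -17.6  27.1] F [ 0.22  0.18 -0.04] open 0.0002568607152509117 zaxis [-5.0e-04 -1.4e-03 -1.0e+00]
```

View pics/w0.png

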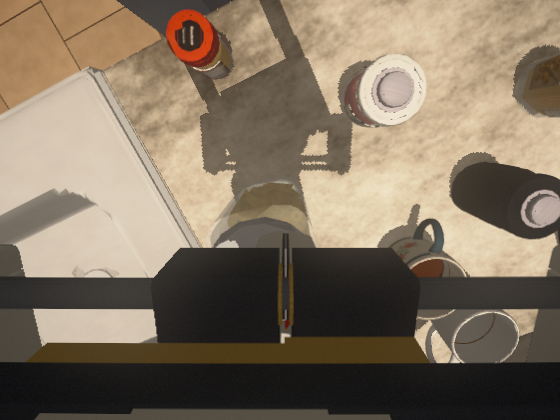

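The wrist view shows the closed fingertips at (285,290), in front of the pasta lid, with the jam jar at (390,90). Now I'll align over the pasta button and go down to about 7 mm above it.

Emit:
{"method": "drive_tool", "body": {"moves": [0, -19, -9, 0, 0, 0, 0, 0, -19, -9, 0, 0, 0, 0, 0, 0, 0, 0, 0, 0, 0, 0, 0, 0, 10, 0, 0, 0, 0, 0, 0, 10, 0, 0, 0, 0, 0, 0, 0, 0, 0, 0]}}

```text
t: 2.35
tool_pos: [0.5673, 0.0341, 0.382]
orientation: [-0.667, -3.066, 0.001]
force: [0.5, -0.1, -0.5]
opening: 0.0004
gripper_force: 0.0
```

```bash
python3 -c "
from h import *
left('pasta')
c=grab('side');cv2.imwrite('pics/s1.png',cv2.resize(c['color'][170:270,220:360,::-1],(700,500),interpolation=cv2.INTER_CUBIC))"
```

```text
pasta t 2.35 tip [0.5666 0.0342 0.196 ] tool mm to go [-5.1 -2.8  5. ] F [ 0.48 -0.05 -0.47] open 0.00036435456987568657 zaxis [-4.1e-03  3.0e-04 -1.0e+00]
```

View pics/s1.png

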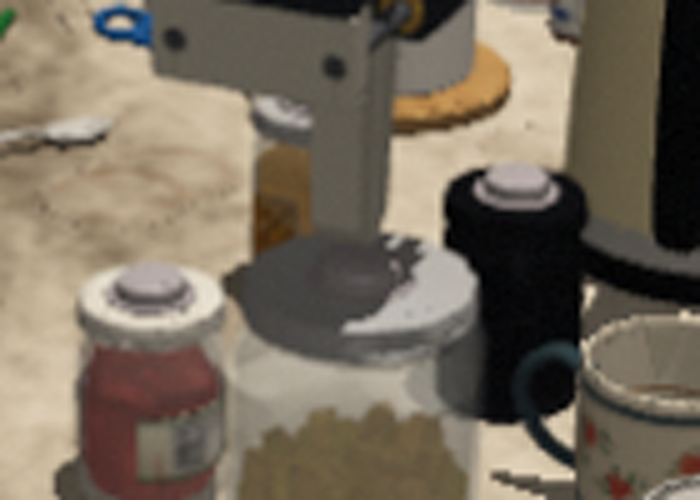

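The crop shows the fingertip just above the shaded pasta button at (355,260), a few mm off to the side. I'll correct for that and then press slowly.

Emit:
{"method": "drive_tool", "body": {"moves": [0, -4, -2, 0, 0, 0, 0, 0, 0, 0, 0, 0, 0, 0, 0, 0, 0, 0, 0, 0, 0]}}

```text
t: 2.7
tool_pos: [0.5715, 0.0296, 0.3852]
orientation: [0.67, 3.069, 0.0]
force: [0.7, -0.0, 0.3]
opening: 0.001
gripper_force: 0.0
```

```bash
python3 -c "
from h import *
left('pasta')"
```

```text
pasta t 2.7 tip [0.5716 0.0296 0.1992] tool mm to go [ 1.4 -0.7  8.2] F [ 0.75 -0.02  0.34] open 0.0009550767648090655 zaxis [ 8.e-04 -0.e+00 -1.e+00]
```

Emit:
{"method": "drive_tool", "body": {"moves": [0, 0, 0, 3, 0, 0, 0, 0, 0, 0, 3, 0, 0, 0, 0, 0, 0, 2, 0, 0, 0, 0, 0, 0, 1, 0, 0, 0, 0, 0, 0, 1, 0, 0, 0, 0, 0, 0, 0, 0, 0, 0]}}

```text
t: 3.3
tool_pos: [0.5713, 0.0297, 0.3747]
orientation: [-0.67, -3.069, 0.0]
force: [-1.1, 0.0, 1.5]
opening: 0.0006
gripper_force: 0.8
```

Emit:
{"method": "drive_tool", "body": {"moves": [0, 0, 0, 1, 0, 0, 0, 0, 0, 0, 1, 0, 0, 0, 0, 0, 0, 1, 0, 0, 0, 0, 0, 0, 0, 0, 0, 0]}}

```text
t: 3.7
tool_pos: [0.5713, 0.0296, 0.3715]
orientation: [-0.67, -3.069, 0.0]
force: [-0.9, -0.3, 1.0]
opening: 0.0003
gripper_force: 0.8
```

Emit:
{"method": "drive_tool", "body": {"moves": [0, 0, 0, 1, 0, 0, 0, 0, 0, 0, 0, 0, 0, 0]}}

```text
t: 3.9
tool_pos: [0.5713, 0.0296, 0.3708]
orientation: [0.67, 3.069, -0.0]
force: [-2.2, -0.1, 3.2]
opening: 0.0003
gripper_force: 1.4
```

Emit:
{"method": "drive_tool", "body": {"moves": [0, 0, 0, 1, 0, 0, 0, 0, 0, 0, 0, 0, 0, 0]}}

```text
t: 4.1
tool_pos: [0.5713, 0.0297, 0.3701]
orientation: [0.67, 3.069, 0.0]
force: [-3.7, -0.3, 5.5]
opening: 0.0005
gripper_force: 2.7
```

Emit:
{"method": "drive_tool", "body": {"moves": [0, 0, 0, 1, 0, 0, 0, 0, 0, 0, 0, 0, 0, 0]}}

```text
t: 4.3
tool_pos: [0.5714, 0.0296, 0.3696]
orientation: [0.67, 3.068, 0.0]
force: [-4.2, -0.6, 8.0]
opening: 0.0004
gripper_force: 3.9
```

The force is now rising steadily, so the button is on its stop. I'll lift and check.

Emit:
{"method": "drive_tool", "body": {"moves": [0, 0, 0, -3, 0, 0, 0, 0, 0, 0, -7, 0, 0, 0, 0, 0, 0, -20, 0, 0, 0, 0, 0, 0, -20, 0, 0, 0, 0, 26, 18, 0, 0, 0, 0, 0, 26, 18, 0, 0, 0, 0, 0, 26, 18, 0, 0, 0, 0, 0, 0, 0, 0, 0, 0, 0]}}

```text
t: 5.1
tool_pos: [0.5216, 0.1138, 0.419]
orientation: [-0.665, -3.07, -0.002]
force: [-0.5, -0.1, 0.5]
opening: 0.0004
gripper_force: 0.0
```

```bash
cat > chk.py <<'E'
from h import *
import sys
n=sys.argv[1];p=T[n];H=p[2]-.01
for nm in('top','side'):
    old=pickle.load(open(nm+'0.pkl','rb')) if 0 else None
    C=cloud(grab(nm));d=np.hypot(C[...,0]-p[0],C[...,1]-p[1]);z=C[...,2]
    m=(d<.009)&(abs(z-H-.005)<.012);l=(d<.05)&(abs(z-H)<.003)&(d>.02)
    print(nm,'btn px',m.sum(),'median z above lid',np.median(z[m])-H if m.any() else None,'lid',l.sum(),cv2.minEnclosingCircle(C[l][:,:2].astype(np.float32)) if l.sum()>5 else '')
left(sys.argv[2])
E
python3 chk.py pasta honey
```

```text
top btn px 32 median z above lid 0.005613787452424163 lid 245 ((0.5616517066955566, 0.02017555572092533), 0.03888774663209915)
side btn px 37 median z above lid 0.006014509425831954 lid 550 ((0.5701577663421631, 0.02837793529033661), 0.04372598975896835)
honey t 5.2 tip [0.5229 0.1116 0.233 ] tool mm to go [ 74.3 271.1 120.9] F [-0.77 -0.04 -0.15] open 0.0003590076795609502 zaxis [ 6.e-04 -3.e-04 -1.e+00]
```

The pasta button is down, at about 4–5 mm above the lid by both cameras, with the lid centre unchanged. On to honey.

Emit:
{"method": "drive_tool", "body": {"moves": [0, 9, 34, 0, 0, 0, 0, 0, 9, 34, 0, 0, 0, 0, 0, 9, 34, 0, 0, 0, 0, 0, 9, 34, 0, 0, 0, 0, 0, 9, 34, 0, 0, 0, 0, 0, 9, 34, 0, 0, 0, 0, 0, 10, 34, 0, 0, 0, 0, 0, 10, 33, 0, 0, 0, 0]}}

```text
t: 6.0
tool_pos: [0.5698, 0.3888, 0.4182]
orientation: [0.672, 3.069, -0.001]
force: [-0.2, -0.7, -0.0]
opening: 0.0004
gripper_force: 0.0
```

Emit:
{"method": "drive_tool", "body": {"moves": [0, 0, 0, 20, 0, 0, 0, 0, 0, 0, 30, 0, 0, 0, 0, 0, 0, 30, 0, 0, 0, 0, 0, 0, 15, 0, 0, 0, 0, 0, 0, 0, 0, 0, 0, 0, 0, 0, 0, 0, 0, 0]}}

```text
t: 6.6
tool_pos: [0.5693, 0.388, 0.3246]
orientation: [0.671, 3.069, 0.0]
force: [0.2, 1.1, 0.3]
opening: 0.0004
gripper_force: 0.0
```

```bash
python3 -c "
from h import *
left('honey')
c=grab('wrist');cv2.imwrite('pics/w1.png',c['color'][...,::-1])"
```

```text
honey t 6.6 tip [0.5694 0.3881 0.1386] tool mm to go [ 1.7  0.3 26.6] F [0.2  1.15 0.34] open 0.0003878491514114681 zaxis [ 6.e-04  2.e-04 -1.e+00]
```

Emit:
{"method": "drive_tool", "body": {"moves": [0, 2, 0, 10, 0, 0, 0, 0, 0, 0, 8, 0, 0, 0, 0, 0, 0, 4, 0, 0, 0, 0, 0, 0, 3, 0, 0, 0, 0, 0, 0, 2, 0, 0, 0, 0, 0, 0, 2, 0, 0, 0, 0, 0, 0, 0, 0, 0, 0]}}

```text
t: 7.35
tool_pos: [0.5667, 0.3893, 0.2948]
orientation: [0.67, 3.069, 0.0]
force: [-0.2, -0.1, 1.0]
opening: 0.0005
gripper_force: 0.6
```

Emit:
{"method": "drive_tool", "body": {"moves": [0, 0, 0, 1, 0, 0, 0, 0, 0, 0, 1, 0, 0, 0, 0, 0, 0, 1, 0, 0, 0, 0, 0, 0, 0, 0, 0, 0]}}

```text
t: 7.75
tool_pos: [0.5668, 0.3893, 0.2918]
orientation: [0.67, 3.069, 0.0]
force: [-1.1, 0.2, 3.3]
opening: 0.0005
gripper_force: 1.3
```

Emit:
{"method": "drive_tool", "body": {"moves": [0, 0, 0, 1, 0, 0, 0, 0, 0, 0, 1, 0, 0, 0, 0, 0, 0, 0, 0, 0, 0]}}

```text
t: 8.05
tool_pos: [0.5669, 0.3894, 0.2907]
orientation: [0.67, 3.069, 0.001]
force: [-2.5, -1.5, 7.0]
opening: 0.0008
gripper_force: 3.8
```

Emit:
{"method": "drive_tool", "body": {"moves": [0, 0, 0, 1, 0, 0, 0, 0, 0, 0, -3, 0, 0, 0, 0, 0, 0, -8, 0, 0, 0, 0, 0, 0, -30, 0, 0, 0, 0, 0, 0, -40, 0, 0, 0, 0, 16, -30, 0, 0, 0, 0, 0, 16, -30, 0, 0, 0, 0, 0, 0, 0, 0, 0, 0, 0]}}

```text
t: 8.85
tool_pos: [0.5099, 0.3462, 0.3683]
orientation: [-0.669, -3.066, 0.005]
force: [0.0, -0.5, 0.8]
opening: 0.0004
gripper_force: 0.0
```

```bash
python3 chk.py honey jam
```

```text
top btn px 0 median z above lid None lid 0 
side btn px 13 median z above lid 0.00423978740677429 lid 150 ((0.5666964054107666, 0.3904911279678345), 0.03594423457980156)
jam t 8.95 tip [0.5124 0.3478 0.1839] tool mm to go [ -46.4 -150.2   79.9] F [-0.41  0.1  -0.84] open 0.00034848548620492685 zaxis [ 4.e-04  2.e-04 -1.e+00]
```

Honey's button is down (4 mm above the lid). On to jam.

Emit:
{"method": "drive_tool", "body": {"moves": [0, -9, -30, 0, 0, 0, 0, 0, -9, -30, 0, 0, 0, 0, 0, -9, -30, 0, 0, 0, 0, 0, -9, -30, 0, 0, 0, 0, 0, -10, -30, 0, 0, 0, 0, 0, 0, 0, 30, 0, 0, 0, 0, 0, 0, 25, 0, 0, 0, 0, 0, 0, 0, 0, 0, 0]}}

```text
t: 9.75
tool_pos: [0.4916, 0.1921, 0.3116]
orientation: [-0.67, -3.065, 0.004]
force: [-0.5, -0.5, -0.1]
opening: 0.0002
gripper_force: 0.0
```

Emit:
{"method": "drive_tool", "body": {"moves": [0, 0, 0, 0, 0, 0, 0, 0, 0, 0, 0, 0, 0, 0]}}

```text
t: 9.95
tool_pos: [0.4929, 0.193, 0.3166]
orientation: [0.669, 3.067, 0.002]
force: [-0.1, -1.1, -0.1]
opening: 0.0005
gripper_force: 0.0
```

```bash
python3 -c "
from h import *
left('jam')"
```

```text
jam t 9.95 tip [0.4934 0.1932 0.1306] tool mm to go [ 0.9 -1.7 26.6] F [-0.09 -1.07 -0.09] open 0.0004565996654256998 zaxis [ 2.5e-03  7.0e-04 -1.0e+00]
```

Emit:
{"method": "drive_tool", "body": {"moves": [0, 1, -2, 10, 0, 0, 0, 0, 0, 0, 8, 0, 0, 0, 0, 0, 0, 4, 0, 0, 0, 0, 0, 0, 3, 0, 0, 0, 0, 0, 0, 2, 0, 0, 0, 0, 0, 0, 2, 0, 0, 0, 0, 0, 0, 0, 0, 0, 0]}}

```text
t: 10.65
tool_pos: [0.4901, 0.1911, 0.2856]
orientation: [-0.67, -3.069, 0.0]
force: [-0.5, 0.1, 1.2]
opening: 0.0001
gripper_force: 0.6
```

Emit:
{"method": "drive_tool", "body": {"moves": [0, 0, 0, 1, 0, 0, 0, 0, 0, 0, 1, 0, 0, 0, 0, 0, 0, 1, 0, 0, 0, 0, 0, 0, 0, 0, 0, 0]}}

```text
t: 11.05
tool_pos: [0.4903, 0.1912, 0.2831]
orientation: [0.67, 3.069, 0.0]
force: [-1.7, -0.6, 5.7]
opening: 0.0006
gripper_force: 2.7
```

Emit:
{"method": "drive_tool", "body": {"moves": [0, 0, 0, 1, 0, 0, 0, 0, 0, 0, 1, 0, 0, 0, 0, 0, 0, 0, 0, 0, 0]}}

```text
t: 11.35
tool_pos: [0.4906, 0.1912, 0.282]
orientation: [0.67, 3.068, 0.001]
force: [-3.8, -1.6, 10.5]
opening: 0.0003
gripper_force: 5.4
```

Emit:
{"method": "drive_tool", "body": {"moves": [0, 0, 0, -3, 0, 0, 0, 0, 0, 0, -8, 0, 0, 0, 0, 0, 0, -35, 0, 0, 0, 0, 0, 0, -45, 0, 0, 0, 0, 0, 0, -45, 0, 0, 0, 0, 40, 20, -10, 0, 0, 0, 0, 40, 20, 0, 0, 0, 0, 0, 40, 20, 0, 0, 0, 0]}}

```text
t: 12.15
tool_pos: [0.4054, 0.2964, 0.428]
orientation: [0.672, 3.067, 0.003]
force: [1.1, 1.2, -0.0]
opening: 0.0004
gripper_force: 0.0
```

Emit:
{"method": "drive_tool", "body": {"moves": [0, 40, 20, 0, 0, 0, 0, 0, 40, 20, 0, 0, 0, 0, 0, 0, 0, 0, 0, 0, 0, 0, 0, 0, 0, 0, 0, 0]}}

```text
t: 12.55
tool_pos: [0.3495, 0.366, 0.4269]
orientation: [0.666, 3.07, -0.0]
force: [0.0, -1.3, -0.1]
opening: 0.0004
gripper_force: 0.0
```

```bash
for n in pasta honey jam; do python3 chk.py $n jam; done; python3 -c "
from h import *
c=pickle.load(open('top.pkl','rb'));cv2.imwrite('pics/top9.png',c['color'][...,::-1])"
```

```text
top btn px 72 median z above lid 0.004851820051333056 lid 1027 ((0.5703495740890503, 0.0301203690469265), 0.04220593720674515)
side btn px 38 median z above lid 0.00582798082323685 lid 552 ((0.5700952410697937, 0.02783872000873089), 0.04259803518652916)
jam t 12.65 tip [0.3507 0.3648 0.2408] tool mm to go [-200.4  -98.1  136.9] F [-0.11  0.03  0.18] open 0.000553906360168342 zaxis [ 4.e-04 -3.e-04 -1.e+00]
top btn px 62 median z above lid 0.004230588102147034 lid 424 ((0.5680990815162659, 0.3926970958709717), 0.03318525478243828)
side btn px 13 median z above lid 0.004150009017593229 lid 147 ((0.5651856660842896, 0.38936927914619446), 0.03562768176198006)
jam t 12.75 tip [0.351  0.3644 0.2408] tool mm to go [-200.2  -97.6  136.8] F [ 0.08  0.41 -1.  ] open 0.0004240989239206177 zaxis [ 2.e-04 -2.e-04 -1.e+00]
top btn px 64 median z above lid 0.0046412450364711755 lid 388 ((0.4926004111766815, 0.1940169334411621), 0.03147745132446289)
side btn px 25 median z above lid 0.006112910163837013 lid 204 ((0.49319079518318176, 0.19173453748226166), 0.03414830565452576)
jam t 12.85 tip [0.3509 0.3645 0.2407] tool mm to go [-200.3  -97.6  136.7] F [-0.08 -0.3   0.13] open 0.000721593462062334 zaxis [-0.e+00 -2.e-04 -1.e+00]
```

View pics/top9.png

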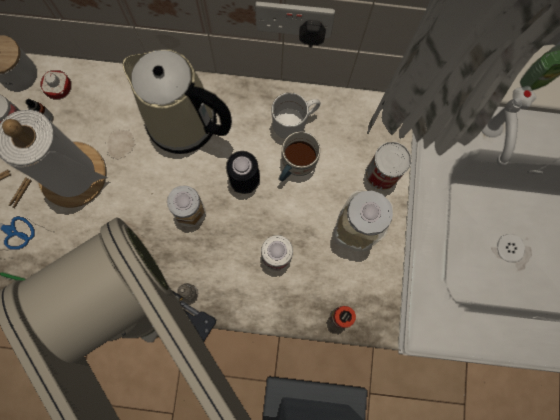

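The final view shows all three buttons down, at (371,211), (184,200) and (278,250), with the lid centres unchanged. The black jar's button is still up, the bystanders haven't moved and the arm is clear of everything.

```bash
python3 -c "
from plant import robot
print(robot.close_job())"
```

```text
the job is handed in; nothing more can be done
None
```

I pressed the pasta, honey and jam buttons fully down in that order with peak pushes of roughly 8–11 N; the final camera check showed all three down and the jars and bystanders unmoved, and I handed the job in at about 13 s.

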